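# Load the polishing barrel

## Robot

A 6-joint arm with a two-finger parallel gripper is mounted at the origin on the work surface. World frame = base frame: x ahead of the robot, y to its left, z up, the work surface at z = 0. Lengths are in m, angles in rad, forces in N, time in s.
With the tool pointing down it reaches from about 0.35 to 0.975 m from the base axis. Payload 4.9 kg.
Tool frame: the origin (TCP) lies between the finger pads; the fingertips stand 14 mm ahead of it and the grasp point (between the pads) lies 5 mm behind it (manip.finger_overhang is the distance from the TCP to the fingertips, in m); z points along the fingers, y is the line along which they close (so a half turn about z gives the same grasp; the last joint's range is limited). The gripper opens to 85 mm and grips with 20 to 120 N. Pads are 22 mm wide; open, the fingers measure 114 mm over their backs; the gripper's body (76 mm by 85 mm) begins 54 mm behind the grasp point. The pads swing forward as they close: fully open they stand 13 mm farther back than shut.
Start: joints at [-1.278, 0.053, 1.613, -0, 1.476, -0.119], TCP at [0.25, -0.573, 0.245] pointing down, gripper open.
Joint ranges: [-3.01, 3.01], [-1.01, 2.22], [0.06, 2.58], [-1.02, 4.17], [0.09, 2.62], [-3.14, 3.14]. Speed limits (rad/s): [2.57, 2.57, 3.14, 3.14, 3.14, 3.14].

## Interface

Orientations are given as a unit quaternion [w, x, y, z].
In Python, from plant import manip, grab_frame gives the robot as it stands.
- The arm moves only by the tool servo_tool, never from a script. Its argument "deltas" is a list that holds one entry, the list of rows, each a list of 5 numbers: the opening in per cent of the stroke, from 0 (shut) to 100 (fully open), then the shift along the world's x, y, z in m, then the turn about the world's z in degrees. A call has exactly 8 rows; each row shifts and turns the commanded pose from where the row before left it; what a row does not reach is not made up. A row lasts 1/10 s, in which the tool goes at most 50 mm and 8.59 degrees, less where a joint would pass 70% of its speed; a pose out of reach is approached as far as the arm can. A call is refused whole if a number of a shift passes 0.05 or a number of a turn 8.59, either way. A call with a gripper value outside its range is refused whole. The fingers move at their own pace and stop on an object; the grip force is fixed at half the most. Time passes only in rows, so rows that do not move let the fingers close, or fill a call up. It gives the time, the measured TCP pose, the force, the opening and the grip force at its end, in the units of the state.
- manip.state(): the state, without advancing time (a new reading comes with each control period).
- grab_frame(name): name is "scene" or "top" or "wrist"; returns a dict with "pixels" (420x560x3 uint8, red, green, blue), "z_map" (420x560 float32, m along the optical axis (not along the pixel's ray), 0 where there is no reading), "fx", "fy", "cx", "cy" (pixels), "rvec" (rotation vector, rad) and "tvec" (3), from world to camera coordinates, as OpenCV has them; the wrist camera has in their place "T_tool_cam" (4x4, takes a point from camera to tool coordinates, whose origin is the TCP and whose axes are the flange's). Camera axes: x right, y down, z forward; pixel columns grow to the right and rows downward; lengths in m; the calibration is good to about 2 mm. A picture is of the moment at which its call begins: read the wrist's pose just before it.
- manip.job_done(): hands the job in; it is judged then, once.
The state is a dict: "time": time; "joint_pos": joint angles; "joint_vel": joint speeds; "joint_efforts": joint torques, N m; "tool_pos": TCP position; "tool_rot": TCP orientation; "contact_force": force on the tool from outside, world axes, zero at the start; "ft_torque": the same for the moment, N m; "gripper_width": opening from 0.0 (shut) to 1.0 (fully open); "grasp_force": force on a finger pad.
Only numpy, scipy, OpenCV 4.12 (cv2) and the standard library are available. Lean on these libraries where they do the work, as an engineer would, in place of code of your own. Each camera call takes 0.05 s, during which the arm holds its last target. There are 200 camera calls.

## Task

Load the polishing barrel: put every brass boss from the bench into it, and tip the media tray by its handle, slowly, so that only the front row of steel balls rolls off over the lip into the barrel, the rows behind staying in the tray. Let the tray down level again, then set the lid on the barrel and press it fully home; leave the bowl, jug, pot and pliers where they are.

Things in the scene. Friction and masses are not known exactly. Their poses are not given: they have to be found in the camera images.
- stand: Loading stand, fixed to the bench: dark steel base plate 150 x 352 x 8 mm, blue brackets. Origin on the bench under the axis of the polishing barrel; z up; +y points from the barrel to the media tray and its handle, +x runs along the tray's hinge. Place and turn (up to 0.3 rad) differ from start to start.
- barrel_mouth (a point): Centre of the rim of the barrel, a black rubber pot fixed on the stand: outside 100 mm across, inside 90, rim 95 mm above the bench, inner floor 80 mm below the rim; axes as the stand. A red seal ring (inside 86 mm, outside 99) stands 4 mm proud of the rim; it yields to about 7 N, goes down level with the rim under the lid and stays there.
- tray (a joint): Tilt of the aluminium media tray (rad): 0 level, grows as the handle is lifted and the tray tips towards the barrel; stop at 0.9. Let go, it falls back level, slowed. The front row rolls off over the lip at 0.35 to 0.4; the rows behind, held by ridges 2.6 mm high, climb over at about 0.82 if tilted slowly, sooner if jerked.
- hinge (a point): Centre of the tray's hinge line (along the stand's x), 62 mm above the bench, 58 mm from the barrel axis towards the tray. Does not move. The tray is 62 mm wide, 155 mm long, inside 56 mm wide, with side walls 16 mm above its floor; its floor is 125 mm above the bench when level.
- handle (a point): Middle of the tray's handle bar: black, round, 10 mm thick, parallel to the hinge, 62 mm clear between its side arms; turns with the tray. Level, it is 197 mm behind (stand's +y) and 75 mm above the hinge, 137 mm above the bench, 42 mm behind the tray's rear wall. Take it from above, fingers before and behind the bar; it may turn in the fingers.
- tray_lip (a point): Middle of the tray's front edge at floor level; turns with the tray. y back along the tray, z up from its floor. The lip is a ramp rising 5 mm over the last 16 mm. Ball centres: front row y 17 mm, second 35, third 52 (first ridge, white, y 24 to 29). Level, the edge clears the lid's by 8 mm; at 0.55 rad it is 35 mm nearer the barrel axis, over the mouth.
- lid: Lid of the barrel, lying upright on the bench: grey disc 100 mm across, 6 mm thick, a tapered black plug beneath (80 mm across, 72 at its foot, 8 mm deep), a black knob on top (26 mm across, 24 mm high). Origin at the centre of the plug's underside, z up; knob from 14 to 38 mm. Laid on the barrel it stands 4 mm proud on the seal; fully home its origin is 8 mm below the rim. 0.12 kg.
- bowl: Brass bowl, 100 mm across, 45 mm high, a bystander; origin under its centre.
- jug: Green plastic measuring mug, 72 mm across, 80 mm high, a bystander; origin under its centre.
- pot: Small dark metal pot, 72 mm across, 60 mm high, a bystander; origin under its centre.
- pliers: Pliers with yellow handles, 165 mm long, lying flat, a bystander; origin near the middle, long axis x.
- boss1: A cast brass door boss (stud), round, 34 mm across, 14 mm high, straight rim to 8 mm then domed to a flat 16 mm across; origin at the centre of its underside, z up; 80 g. Three to five are on the bench; None if absent.
- boss2: A cast brass door boss (stud), round, 34 mm across, 14 mm high, straight rim to 8 mm then domed to a flat 16 mm across; origin at the centre of its underside, z up; 80 g. Three to five are on the bench; None if absent.
- boss3: A cast brass door boss (stud), round, 34 mm across, 14 mm high, straight rim to 8 mm then domed to a flat 16 mm across; origin at the centre of its underside, z up; 80 g. Three to five are on the bench; None if absent.
- boss4: A cast brass door boss (stud), round, 34 mm across, 14 mm high, straight rim to 8 mm then domed to a flat 16 mm across; origin at the centre of its underside, z up; 80 g. Three to five are on the bench; None if absent.
- boss5: A cast brass door boss (stud), round, 34 mm across, 14 mm high, straight rim to 8 mm then domed to a flat 16 mm across; origin at the centre of its underside, z up; 80 g. Three to five are on the bench; None if absent.
- front1: Steel polishing ball, 16 mm, 17 g, in the front row of the tray at the start; origin at its centre. Two or three are there; None if absent.
- front2: Steel polishing ball, 16 mm, 17 g, in the front row of the tray at the start; origin at its centre. Two or three are there; None if absent.
- front3: Steel polishing ball, 16 mm, 17 g, in the front row of the tray at the start; origin at its centre. Two or three are there; None if absent.
- rear1: Steel polishing ball, 16 mm, 17 g, in the second row of the tray; origin at its centre. None if absent; three to five of the five are there.
- rear2: Steel polishing ball, 16 mm, 17 g, in the second row of the tray; origin at its centre. None if absent; three to five of the five are there.
- rear3: Steel polishing ball, 16 mm, 17 g, in the second row of the tray; origin at its centre. None if absent; three to five of the five are there.
- rear4: Steel polishing ball, 16 mm, 17 g, in the third row of the tray; origin at its centre. None if absent; three to five of the five are there.
- rear5: Steel polishing ball, 16 mm, 17 g, in the third row of the tray; origin at its centre. None if absent; three to five of the five are there.

How it is judged:
By the outcome, as a careful person would: the job done as asked, in the order asked, and still so for the second after the job is handed in, with the robot touching nothing.
Of front1, front2, front3 only 2 to 3 are there at a start; the rules pass over those that are not, and their reading is None.
Of rear1, rear2, rear3, rear4, rear5 only 3 to 5 are there at a start; the rules pass over those that are not, and their reading is None.
Of boss1, boss2, boss3, boss4, boss5 only 3 to 5 are there at a start; the rules pass over those that are not, and their reading is None.
At some moment in a run one of boss1, boss2, boss3, boss4, boss5, lid may be knocked a few centimetres aside while the robot is not near it.
Once in a run the grip may slacken for a moment while it holds something.
It also fails if it takes over 210 s, if anything falls off the work surface, if the arm or the gripper's body presses on something with over 40 N, if the wrist force passes 120 N, or if a joint passes its speed limit or range.

## Working session

There is one attempt and no reset: what is moved stays moved. The work goes in short steps, Python scripts to look and compute and a tool call to move; the robot and the scene stay as the last step left them, time stands still between calls to the robot, and variables do not carry over. Pictures are saved under pics/ and viewed, at most 14 in all, crops included, and the job is handed in when it is done.

Besides the shell and the picture viewer there is one more tool, called by a JSON object that holds its "method" and its "body". servo_tool: Moves the arm, as the interface text tells. Its arguments: {"type":"object","properties":{"deltas":{"type":"array"}},"required":["deltas"]}

```bash
ls && mkdir -p pics && cat > h.py <<'E'
import numpy as np, cv2
from scipy.spatial.transform import Rotation as R
from plant import manip, grab_frame
def pose():
    s=manip.state(); q=np.array(s["tool_rot"]); T=np.eye(4)
    T[:3,:3]=R.from_quat(q[[1,2,3,0]]).as_matrix(); T[:3,3]=s["tool_pos"]; return T
def grab(n):
    P=pose(); f=grab_frame(n)
    if n=="wrist": f["T"]=P@np.array(f["T_tool_cam"])
    else:
        W=np.eye(4); W[:3,:3]=cv2.Rodrigues(np.array(f["rvec"],float))[0]; W[:3,3]=np.ravel(f["tvec"]); f["T"]=np.linalg.inv(W)
    v,u=np.mgrid[:420,:560]; z=f["z_map"]
    c=np.stack([(u-f["cx"])/f["fx"]*z,(v-f["cy"])/f["fy"]*z,z],-1)
    f["xyz"]=c@f["T"][:3,:3].T+f["T"][:3,3]
    return f
def ray(f,u,v,h):
    d=f["T"][:3,:3]@np.array([(u-f["cx"])/f["fx"],(v-f["cy"])/f["fy"],1]); o=f["T"][:3,3]
    return o+d*(h-o[2])/d[2]
def save(f,n): cv2.imwrite(f"pics/{n}.png",f["pixels"][:,:,::-1])
E
python3 - <<'E'
from h import *
s=manip.state(); print(s)
for n in("top","scene"):
    f=grab(n); save(f,n+"0"); np.savez(f"pics/{n}0.npz",**{k:f[k] for k in("pixels","xyz","T","fx","fy","cx","cy")}); print(n,f["T"].round(3))
E
```

```text
pics
{'time': 0.0, 'joint_pos': array([-1.27802727e+00,  5.33501041e-02,  1.61429546e+00, -8.99364845e-06,
        1.47597940e+00, -1.19033397e-01]), 'joint_vel': array([ 0.00172122,  0.00059663, -0.00111712, -0.00123877, -0.0002955 ,
        0.00062166]), 'joint_efforts': array([-8.26637206e-04, -3.93675971e+01, -3.70178890e+01, -1.89704037e-04,
        6.92932677e-03,  3.01460030e-07]), 'tool_pos': array([ 0.24997118, -0.57219082,  0.24406629]), 'tool_rot': array([-1.01193586e-03,  9.78876533e-01,  2.04449750e-01, -9.26195851e-05]), 'contact_force': array([-1.00227468, -0.6361962 ,  0.1040545 ]), 'ft_torque': array([ 0.01089366, -0.00106476, -0.03194919]), 'grasp_force': 0.0, 'gripper_width': 1.0015388177111868}
top [[-0.022 -0.992  0.126  0.433]
 [-1.     0.024  0.013 -0.029]
 [-0.016 -0.126 -0.992  1.221]
 [ 0.     0.     0.     1.   ]]
scene [[ 0.028  0.6   -0.8    1.665]
 [ 1.    -0.022  0.018 -0.039]
 [-0.006 -0.8   -0.6    0.915]
 [ 0.     0.     0.     1.   ]]
```

View pics/top0.png

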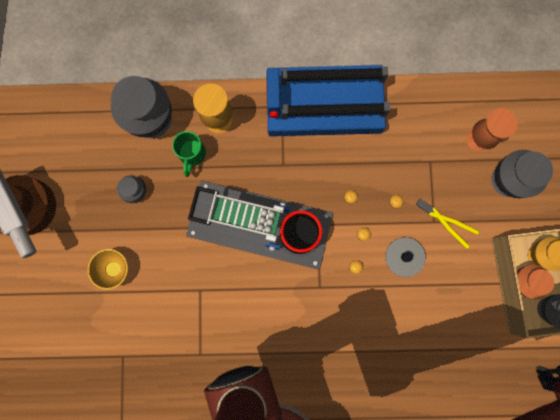

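View pics/scene0.png

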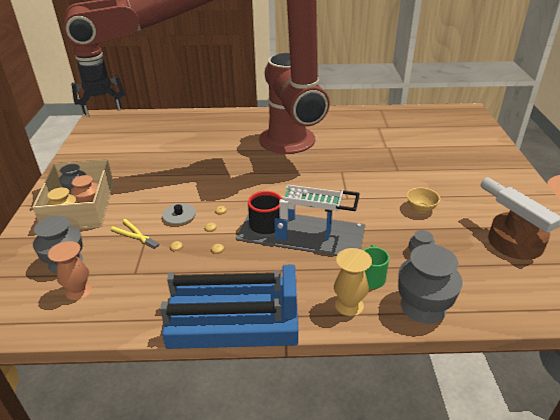

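The top view shows four bosses at (351,197), (397,201), (364,234) and (357,267). The lid is at (406,257), the barrel ring at (301,232), and the handle at about (200,205). Next I turn these into positions.

```bash
python3 - <<'E'
from h import *
f=dict(np.load("pics/top0.npz"))
hsv=cv2.cvtColor(f["pixels"],cv2.COLOR_RGB2HSV)
H,S,V=[hsv[...,i].astype(int) for i in range(3)]
def comps(m,h,lo,hi,name,box=(0,0,560,420)):
    n,l,st,c=cv2.connectedComponentsWithStats(m.astype(np.uint8))
    for i in range(1,n):
        u,v=c[i]
        if lo<st[i,4]<hi and box[0]<u<box[2] and box[1]<v<box[3]:
            print(name,st[i],c[i].round(1),ray(f,u,v,h).round(4),"z",np.median(f["xyz"][l==i],0).round(3))
for (u,v) in((351,197),(406,245)): print(hsv[v,u])
z=f["xyz"][...,2]
comps((H>14)&(H<28)&(S>170)&(V>150),0.012,40,600,"boss",(180,150,420,300))
comps(((H<5)|(H>174))&(S>170)&(V>120),0.099,100,3000,"ring",(250,190,350,280))
comps((S<60)&(V>60)&(abs(z-.014)<.008),0.014,300,3000,"lid",(370,220,440,290))
# ring ellipse fit
m=(((H<5)|(H>174))&(S>170)&(V>120)).astype(np.uint8); m[:, :250]=0;m[:,350:]=0;m[:190]=0;m[280:]=0
c=max(cv2.findContours(m,0,1)[0],key=len); e=cv2.fitEllipse(c); print("ring",e,ray(f,*e[0],.099))
m=((V<60)&(abs(z-.137)<.03)); m[:, 260:]=0
comps(m,.137,20,3000,"hand")
# white ridges/greens
m=((H>50)&(H<90)&(S>60)&(f["xyz"][...,2]>.1)).astype(np.uint8); m[:,:205]=0; m[:,300:]=0
ys,xs=np.nonzero(m); print("tray",cv2.minAreaRect(np.stack([xs,ys],1).astype(np.float32)), ray(f,xs.mean(),ys.mean(),.125))
im=cv2.resize(f["pixels"][165:285,180:340,::-1],None,fx=5,fy=5,interpolation=cv2.INTER_CUBIC); cv2.imwrite("pics/c1.png",im)
E
```

```text
[ 19 197 223]
[ 21  24 137]
boss [344 190  14  14 147] [350.3 196.6] [ 0.6242 -0.2073  0.012 ] z [ 0.623 -0.206  0.012]
boss [390 194  14  15 149] [396. 201.] [ 0.6099 -0.3233  0.012 ] z [ 0.61  -0.323  0.012]
boss [357 227  14  15 155] [363.3 233.8] [ 0.5281 -0.236   0.012 ] z [ 0.527 -0.236  0.012]
boss [349 260  14  14 151] [355.4 266.8] [ 0.4454 -0.2125  0.012 ] z [ 0.445 -0.212  0.013]
ring [280 210  42  43 406] [301.2 231.1] [ 0.5311 -0.0753  0.099 ] z [ 0.531 -0.075  0.098]
lid [ 386  237   39   40 1081] [405.  256.7] [ 0.4677 -0.3375  0.014 ] z [ 0.468 -0.336  0.014]
ring ((300.79388427734375, 231.02867126464844), (41.17245864868164, 41.320220947265625), 177.6083221435547) [ 0.53127036 -0.07446573  0.099     ]
hand [137  82  30  39 363] [155.5 105.7] [0.8341 0.2624 0.137 ] z [0.837 0.266 0.115]
hand [  0 172  28  57 209] [ 13.7 200.4] [0.6151 0.5908 0.137 ] z [0.618 0.602 0.117]
hand [189 187  26  37 214] [198.1 204.3] [0.5953 0.1615 0.137 ] z [0.596 0.164 0.142]
tray ((234.97145080566406, 288.2214050292969), (66.31792449951172, 174.6287841796875), 8.182522773742676) [0.56711557 0.06619629 0.125     ]
```

View pics/c1.png

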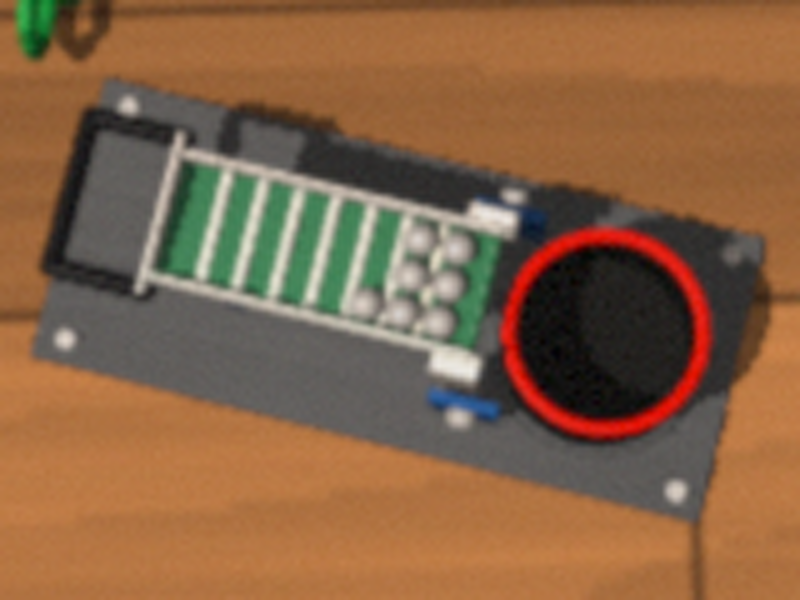

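The crop shows a front row of three balls (x about 440–460), a second row of three and a third row of one. The bar middle is at about (194,204) in the full picture. That gives a stand turn of about -0.257 rad, and the bar-to-barrel distance comes out at 0.2555 m against 0.255 m expected. I'll set out for the first boss.

{"method": "servo_tool", "body": {"deltas": [[[70,0.045,0.031,0,-4.8],[70,0.045,0.031,0,-4.8],[70,0.045,0.031,0,-4.8],[70,0.045,0.031,0,-4.8],[70,0.045,0.031,-0.02,-4.8],[70,0.045,0.031,-0.02,-4.8],[70,0.045,0.031,-0.02,-4.8],[70,0.045,0.032,-0.02,-4.7]]]}}

```text
time: 0.9
tool_pos: [0.5703, -0.3506, 0.1755]
tool_rot: [-0.0, 0.992, -0.13, -0.0]
contact_force: [-0.9, -0.6, -0.6]
gripper_width: 0.699
grasp_force: 0.0
```

{"method": "servo_tool", "body": {"deltas": [[[70,0,0,0,0],[70,0,0,0,0],[60,0,0,0,0],[60,0,0,0,0],[60,0,0,0,0],[60,0,0,0,0],[60,0,0,0,0],[60,0,0,0,0]]]}}

```text
time: 1.7
tool_pos: [0.569, -0.3523, 0.1769]
tool_rot: [0.0, 0.992, -0.128, 0.0]
contact_force: [-0.7, 0.5, -0.6]
gripper_width: 0.605
grasp_force: 0.0
```

```bash
cat >> h.py <<'E'
def bosses(f,h=0.011):
    hsv=cv2.cvtColor(f["pixels"],cv2.COLOR_RGB2HSV); H,S,V=[hsv[...,i].astype(int) for i in range(3)]
    x=f["xyz"]; m=((H>14)&(H<28)&(S>150)&(V>130)&(abs(x[...,2]-.009)<.011)).astype(np.uint8)
    n,l,st,c=cv2.connectedComponentsWithStats(m); out=[]
    for i in range(1,n):
        p=ray(f,*c[i],h); w=st[i,2:4]*(f["T"][2,3])/f["fx"]
        if .02<min(w) and max(w)<.045: out.append(p[:2].round(4))
    return out
E
python3 - <<'E'
from h import *
T=pose(); print(T.round(3)); print(manip.finger_overhang, manip.state()["gripper_width"])
f=grab("wrist"); save(f,"w1"); print(f["T"].round(3), bosses(f)); print(bosses(grab("top")))
E
```

```text
[[ 0.967 -0.254  0.     0.569]
 [-0.254 -0.967 -0.    -0.352]
 [ 0.     0.    -1.     0.177]
 [ 0.     0.     0.     1.   ]]
0.014 0.605216064047747
[[-0.255 -0.916 -0.31   0.649]
 [-0.967  0.242  0.082 -0.372]
 [ 0.     0.321 -0.947  0.305]
 [ 0.     0.     0.     1.   ]] [array([ 0.6136, -0.3338]), array([ 0.6278, -0.2189]), array([ 0.5342, -0.2475])]
[array([ 0.625 , -0.2075]), array([ 0.6102, -0.3236]), array([ 0.5288, -0.2366]), array([ 0.4462, -0.2128]), array([0.4138, 0.3869])]
```

View pics/w1.png

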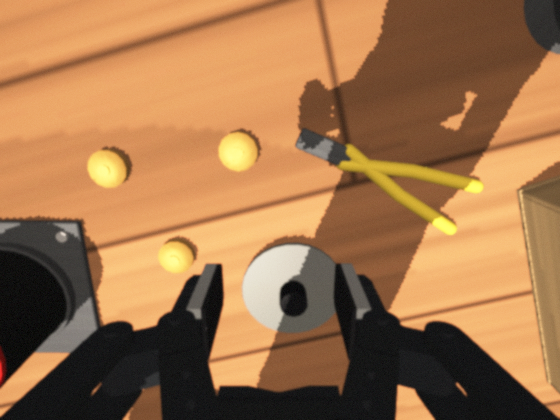

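The wrist view shows three bosses at (107,168), (238,150) and (176,257), and the lid at (292,288). The top and wrist positions differ by about 11 mm, so I check this against the scene camera and the depth readings.

```bash
python3 - <<'E'
from h import *
s=manip.state(); print(s["joint_pos"].round(4),s["joint_vel"].round(3))
f=grab("wrist"); print(np.array(f["T_tool_cam"]).round(4), f["fx"],f["fy"],f["cx"],f["cy"])
x=f["xyz"]
for u,v in((60,60),(250,60),(450,110),(400,60),(460,330)): print(u,v,x[v,u].round(4))
for u,v in((107,168),(238,150),(176,257)): print("boss",x[v,u].round(4))
print(bosses(f)); g=grab("scene"); print("scene",bosses(g)); save(g,"s1")
t=grab("top"); print("top",bosses(t)); print([t["xyz"][v,u].round(4) for u,v in((350,320),(120,320),(450,100),(351,197))])
print([g["xyz"][v,u].round(4) for u,v in((200,320),(120,320),(450,150))])
E
```

```text
[-0.6652  0.2026  1.5655  0.      1.3734  1.1623] [ 0.002  0.001  0.001 -0.     0.002  0.001]
[[-1.300e-03 -9.471e-01 -3.209e-01  8.210e-02]
 [ 1.000e+00 -1.300e-03 -3.000e-04 -1.400e-03]
 [-1.000e-04 -3.209e-01  9.471e-01 -1.286e-01]
 [ 0.000e+00  0.000e+00  0.000e+00  1.000e+00]] 343.1947060462161 343.1947060462161 278.31352513103803 207.80530880160046
60 60 [ 0.7179 -0.2056  0.0012]
250 60 [ 0.6784 -0.3555  0.    ]
450 110 [ 0.5967 -0.5104 -0.0006]
400 60 [ 6.470e-01 -4.746e-01 -5.000e-04]
460 330 [ 0.5664 -0.4084  0.2164]
boss [ 0.6263 -0.2141  0.0163]
boss [ 0.6123 -0.3269  0.0154]
boss [ 0.5315 -0.2418  0.0161]
[array([ 0.6136, -0.3339]), array([ 0.6275, -0.2189]), array([ 0.5342, -0.2475])]
scene []
top [array([ 0.6246, -0.2082]), array([ 0.6095, -0.3235]), array([ 0.5286, -0.2364]), array([ 0.4461, -0.2127])]
[array([ 0.3136, -0.1949,  0.0014]), array([3.256e-01, 3.840e-01, 1.000e-04]), array([ 8.785e-01, -4.834e-01, -8.000e-04]), array([ 0.6227, -0.2085,  0.0152])]
[array([ 0.9253, -0.2183,  0.0579]), array([ 0.8733, -0.4196,  0.0048]), array([0.1092, 0.5936, 0.0046])]
```

```bash
python3 - <<'E'
from h import *
f=grab("wrist"); t=grab("top")
for n,g in(("w",f),("t",t)):
    hsv=cv2.cvtColor(g["pixels"],cv2.COLOR_RGB2HSV); H,S,V=[hsv[...,i].astype(int) for i in range(3)]
    for lo in(110,150,180):
        m=((H>14)&(H<30)&(S>lo)&(V>130)&(abs(g["xyz"][...,2]-.01)<.012)).astype(np.uint8); k,l,st,c=cv2.connectedComponentsWithStats(m)
        print(n,lo,[(st[i],c[i].round(1),ray(g,*c[i],.012)[:2].round(4),np.median(g["xyz"][l==i],0).round(4)) for i in range(1,k) if 60<st[i,4]<3000 and c[i][1]<290 and (n=="w" or c[i][0]>330)])
print(hsv[197,351], cv2.cvtColor(f["pixels"],cv2.COLOR_RGB2HSV)[130:172:4,238])
E
```

```text
w 110 [(array([  42,    0,  193,   59, 1064], dtype=int32), array([137.2,  26.3]), array([ 0.7221, -0.2793]), array([ 0.7248, -0.2685, -0.    ])), (array([214,  48,  32,  17, 126], dtype=int32), array([231. ,  57.2]), array([ 0.683 , -0.3422]), array([ 6.844e-01, -3.419e-01, -1.000e-04])), (array([256,  66,  43,  19, 179], dtype=int32), array([279.6,  74. ]), array([ 0.6614, -0.3759]), array([ 6.621e-01, -3.775e-01, -1.000e-04])), (array([125,  71,  22,  15,  70], dtype=int32), array([136.4,  78.8]), array([ 0.6872, -0.2642]), array([ 0.6887, -0.2598,  0.    ])), (array([151,  74,  32,  20, 164], dtype=int32), array([168.2,  83.9]), array([ 0.6771, -0.2875]), array([ 6.784e-01, -2.845e-01, -1.000e-04])), (array([ 74,  81,  31,  26, 152], dtype=int32), array([88.8, 92. ]), array([ 0.6877, -0.2231]), array([ 6.893e-01, -2.156e-01, -1.000e-04])), (array([106,  80,  21,  13,  63], dtype=int32), array([116.4,  85.1]), array([ 0.6868, -0.2468]), array([ 6.883e-01, -2.427e-01, -2.000e-04])), (array([148,  85,  85,  32, 431], dtype=int32), array([187.9, 100. ]), array([ 0.6614, -0.2986]), ar
[... 2957 characters left out ...]
13,  13, 141], dtype=int32), array([395.9, 201.1]), array([ 0.6098, -0.3231]), array([ 0.6095, -0.3225,  0.0123])), (array([447, 219,  24,  11,  75], dtype=int32), array([459. , 223.6]), array([ 0.5483, -0.4792]), array([ 0.5475, -0.4788,  0.0116])), (array([357, 228,  14,  13, 133], dtype=int32), array([363.3, 233.7]), array([ 0.5283, -0.2361]), array([ 0.528 , -0.2362,  0.0126])), (array([349, 261,  14,  13, 135], dtype=int32), array([355.5, 266.7]), array([ 0.4457, -0.2128]), array([ 0.4452, -0.2128,  0.0129]))]
[ 20 191 234] [[ 13 155 148]
 [ 20 158 243]
 [ 22 150 250]
 [ 26 133 254]
 [ 27 124 255]
 [ 28 109 255]
 [ 29 103 255]
 [ 29 106 255]
 [ 28 113 255]
 [ 25 139 254]
 [ 21 151 249]]
```

The offset came from highlights in the mask. With the looser mask the cameras agree within 3 mm. Boss 2 is at (0.610,-0.325).

{"method": "servo_tool", "body": {"deltas": [[[60,0.02,0.013,-0.01,0],[60,0.021,0.014,-0.02,0],[60,0,0,-0.03,0],[60,0,0,-0.03,0],[60,0,0,-0.03,0],[60,0,0,-0.02,0],[60,0,0,-0.012,0],[60,0,0,-0.01,0]]]}}

```text
time: 2.85
tool_pos: [0.6101, -0.3251, 0.014]
tool_rot: [-0.0, 0.992, -0.128, -0.0]
contact_force: [-0.3, -1.0, 0.7]
gripper_width: 0.603
grasp_force: 0.0
```

{"method": "servo_tool", "body": {"deltas": [[[60,0,0,0,0],[0,0,0,0,0],[0,0,0,0,0],[0,0,0,0,0],[0,0,0,0,0],[0,0,0,0,0],[0,0,0,0,0],[0,0,0,0,0]]]}}

```text
time: 3.65
tool_pos: [0.6113, -0.3258, 0.0166]
tool_rot: [0.001, 0.992, -0.128, 0.001]
contact_force: [-0.2, -0.3, 5.1]
gripper_width: 0.355
grasp_force: 60.0
```

{"method": "servo_tool", "body": {"deltas": [[[0,0,0,0.01,0],[0,0,0,0.02,0],[0,0,0,0.03,0],[0,0,0,0.03,0],[0,0,0,0.03,0],[0,0,0,0.03,0],[0,0,0,0.01,0],[0,0,0,0,0]]]}}

```text
time: 4.45
tool_pos: [0.611, -0.3256, 0.1769]
tool_rot: [0.001, 0.992, -0.128, 0.002]
contact_force: [0.8, -0.4, -0.9]
gripper_width: 0.354
grasp_force: 59.4
```

```bash
python3 - <<'E'
from h import *
f=grab("wrist"); save(f,"w2"); print(manip.state()["gripper_width"],manip.state()["grasp_force"])
E
```

```text
0.35374278625120403 59.42619071574882
```

View pics/w2.png

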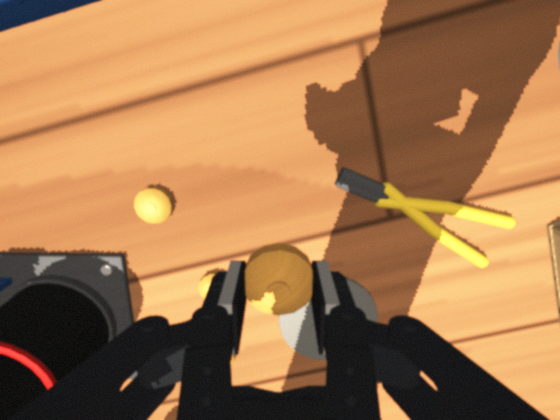

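The boss is held firmly at (278,280). I carry it to the barrel.

{"method": "servo_tool", "body": {"deltas": [[[0,-0.01,0.031,0,0],[0,-0.01,0.031,0,0],[0,-0.01,0.031,0,0],[0,-0.01,0.031,0,0],[0,-0.01,0.032,0,0],[0,-0.01,0.032,0,0],[0,-0.01,0.031,0,0],[0,-0.01,0.031,0,0]]]}}

```text
time: 5.3
tool_pos: [0.528, -0.0735, 0.1716]
tool_rot: [-0.0, 0.992, -0.128, -0.002]
contact_force: [0.9, 0.8, -0.3]
gripper_width: 0.355
grasp_force: 59.5
```

```bash
python3 - <<'E'
from h import *
s=manip.state(); print(s["tool_pos"].round(4),s["gripper_width"])
f=grab("wrist"); hsv=cv2.cvtColor(f["pixels"],cv2.COLOR_RGB2HSV); H,S,V=[hsv[...,i].astype(int) for i in range(3)]
m=(((H<6)|(H>174))&(S>150)&(V>100)&(abs(f["xyz"][...,2]-.097)<.012)); p=f["xyz"][m]; print(m.sum(),p.min(0),p.max(0))
A=np.c_[2*p[:,:2],np.ones(len(p))]; q=np.linalg.lstsq(A,(p[:,:2]**2).sum(1),rcond=None)[0]; print("ring centre",q[:2],np.sqrt(q[2]+q[:2]@q[:2]))
print("balls/hinge etc",ray(f,278,208,.1))
E
```

```text
[ 0.528  -0.0735  0.1716] 0.3550149638844079
3820 [ 0.49034149 -0.12296121  0.08686025] [ 0.58068827 -0.02562864  0.10118808]
ring centre [ 0.53268534 -0.07474884] 0.045195133907387906
balls/hinge etc [ 0.54175338 -0.07539613  0.1       ]
```

{"method": "servo_tool", "body": {"deltas": [[[0,0.003,-0.001,-0.01,0],[0,0,0,-0.02,0],[0,0,0,-0.025,0],[0,0,0,-0.02,0],[0,0,0,-0.01,0],[0,0,0,0,0],[58,0,0,0,0],[58,0,0,0,0]]]}}

```text
time: 6.15
tool_pos: [0.5342, -0.0766, 0.0911]
tool_rot: [0.0, 0.992, -0.128, 0.001]
contact_force: [-0.2, 1.0, 0.1]
gripper_width: 0.58
grasp_force: 0.0
```

{"method": "servo_tool", "body": {"deltas": [[[58,0,0,0.0,0],[58,0,0,0.0,0],[58,0,0,0.03,0],[58,0,0,0.03,0],[58,0,0,0.03,0],[58,0.01,-0.02,0,0],[58,0.02,-0.03,0,0],[58,0.02,-0.03,0,0]]]}}

```text
time: 6.95
tool_pos: [0.5841, -0.1568, 0.1811]
tool_rot: [0.0, 0.992, -0.127, 0.001]
contact_force: [1.1, 0.3, -1.2]
gripper_width: 0.58
grasp_force: 0.0
```

{"method": "servo_tool", "body": {"deltas": [[[60,0.02,-0.03,-0.03,0],[60,0.02,-0.02,-0.03,0],[60,0,0,-0.02,0],[60,0,0,0,0],[60,0,0,0,0],[60,0,0,0,0],[60,0,0,0,0],[60,0,0,0,0]]]}}

```text
time: 7.75
tool_pos: [0.6238, -0.2061, 0.1015]
tool_rot: [0.0, 0.992, -0.128, 0.001]
contact_force: [-0.8, 0.2, -0.2]
gripper_width: 0.596
grasp_force: 0.0
```

```bash
cat >> h.py <<'E'
def look(n="wrist"):
    g=grab(n); hsv=cv2.cvtColor(g["pixels"],cv2.COLOR_RGB2HSV); H,S,V=[hsv[...,i].astype(int) for i in range(3)]
    m=((H>14)&(H<30)&(S>100)&(V>110)&(g["xyz"][...,2]>.006)&(g["xyz"][...,2]<.022)).astype(np.uint8); k,l,st,c=cv2.connectedComponentsWithStats(m)
    for i in range(1,k):
        w=st[i,2:4]*g["z_map"][l==i].mean()/g["fx"]
        if .024<min(w) and max(w)<.045: print(n,c[i].round(),(w*1000).round(),ray(g,*c[i],.012)[:2].round(4))
    return g
E
python3 - <<'E'
from h import *
s=manip.state(); print(s["tool_pos"].round(4)); look("wrist"); look("top")
E
```

```text
[ 0.6238 -0.2061  0.1015]
wrist [286. 213.] [34. 32.] [ 0.6273 -0.2106]
top [526. 300.] [27. 25.] [ 0.3537 -0.6314]
```

{"method": "servo_tool", "body": {"deltas": [[[60,0.002,-0.003,-0.02,0],[60,0,0,-0.03,0],[60,0,0,-0.02,0],[60,0,0,-0.016,0],[60,0,0,0,0],[0,0,0,0,0],[0,0,0,0,0],[0,0,0,0,0]]]}}

```text
time: 8.65
tool_pos: [0.6258, -0.2094, 0.0147]
tool_rot: [0.0, 0.992, -0.128, 0.001]
contact_force: [-0.4, 0.3, 0.9]
gripper_width: 0.359
grasp_force: 59.6
```

{"method": "servo_tool", "body": {"deltas": [[[0,0,0,0,0],[0,0,0,0,0],[0,0,0,0,0],[0,0,0,0.02,0],[0,0,0,0.03,0],[0,0,0,0.03,0],[0,-0.01,0.01,0.04,0],[0,-0.015,0.02,0.04,0]]]}}

```text
time: 9.45
tool_pos: [0.5993, -0.1794, 0.1736]
tool_rot: [-0.0, 0.992, -0.129, -0.001]
contact_force: [0.9, -0.5, -0.1]
gripper_width: 0.362
grasp_force: 59.6
```

{"method": "servo_tool", "body": {"deltas": [[[0,-0.02,0.03,0,0],[0,-0.02,0.03,0,0],[0,-0.02,0.03,0,0],[0,-0.01,0.013,0,0],[0,0,0,0,0],[0,0,0,0,0],[0,0,0,0,0],[0,0,0,0,0]]]}}

```text
time: 10.25
tool_pos: [0.5307, -0.0771, 0.1737]
tool_rot: [0.0, 0.992, -0.129, 0.0]
contact_force: [-0.3, -0.2, -0.5]
gripper_width: 0.362
grasp_force: 59.6
```

{"method": "servo_tool", "body": {"deltas": [[[0,0.002,0.001,-0.02,0],[0,0,0,-0.03,0],[0,0,0,-0.025,0],[0,0,0,-0.01,0],[0,0,0,0,0],[58,0,0,0,0],[58,0,0,0,0],[58,0,0,0,0]]]}}

```text
time: 11.05
tool_pos: [0.5336, -0.0759, 0.0907]
tool_rot: [0.001, 0.992, -0.128, 0.002]
contact_force: [0.5, -1.7, 1.6]
gripper_width: 0.574
grasp_force: 0.0
```

{"method": "servo_tool", "body": {"deltas": [[[58,0,0,0.03,0],[58,0,0,0.03,0],[58,0,0,0.03,0],[58,0,-0.03,0,0],[58,0,-0.035,0,0],[58,0,-0.035,0,0],[58,-0.002,-0.035,-0.03,0],[60,0,-0.026,-0.03,0]]]}}

```text
time: 11.85
tool_pos: [0.5316, -0.2388, 0.1209]
tool_rot: [0.001, 0.992, -0.128, 0.003]
contact_force: [0.8, -0.5, -1.3]
gripper_width: 0.6
grasp_force: 0.0
```

{"method": "servo_tool", "body": {"deltas": [[[60,0,0,-0.02,0],[60,0,0,0,0],[60,0,0,0,0],[60,0,0,0,0],[60,0,0,0,0],[60,0,0,0,0],[60,0,0,0,0],[60,0,0,0,0]]]}}

```text
time: 12.65
tool_pos: [0.5303, -0.236, 0.0991]
tool_rot: [0.0, 0.992, -0.128, 0.0]
contact_force: [0.3, 0.6, 0.1]
gripper_width: 0.602
grasp_force: 0.0
```

```bash
python3 - <<'E'
from h import *
s=manip.state(); print(s["tool_pos"].round(4)); look("wrist"); look("top")
E
```

```text
[ 0.5303 -0.236   0.0991]
wrist [286. 218.] [34. 31.] [ 0.531  -0.2398]
wrist [282. 325.] [33. 29.] [ 0.4494 -0.2159]
top [520. 261.] [35. 28.] [ 0.4501 -0.6249]
top [532. 305.] [35. 30.] [ 0.341  -0.6442]
top [537. 319.] [27. 30.] [ 0.3074 -0.6542]
```

Next target is (0.530,-0.238).

{"method": "servo_tool", "body": {"deltas": [[[60,0,-0.002,-0.02,0],[60,0,0,-0.03,0],[60,0,0,-0.02,0],[60,0,0,-0.014,0],[60,0,0,0,0],[0,0,0,0,0],[0,0,0,0,0],[0,0,0,0,0]]]}}

```text
time: 13.55
tool_pos: [0.5311, -0.2386, 0.0162]
tool_rot: [0.001, 0.992, -0.128, 0.001]
contact_force: [-1.6, 0.9, 2.0]
gripper_width: 0.355
grasp_force: 59.6
```

{"method": "servo_tool", "body": {"deltas": [[[0,0,0,0,0],[0,0,0,0,0],[0,0,0,0,0],[0,0,0,0.02,0],[0,0,0,0.03,0],[0,0,0,0.03,0],[0,0,0.01,0.04,0],[0,0,0.02,0.04,0]]]}}

```text
time: 14.35
tool_pos: [0.5293, -0.2083, 0.1751]
tool_rot: [-0.0, 0.992, -0.129, -0.001]
contact_force: [0.4, -0.1, -0.1]
gripper_width: 0.35
grasp_force: 59.5
```

{"method": "servo_tool", "body": {"deltas": [[[0,0,0.03,0,0],[0,0,0.03,0,0],[0,0,0.03,0,0],[0,0,0.03,0,0],[0,0.002,0.013,0,0],[0,0,0,0,0],[0,0,0,0,0],[0,0,0,0,0]]]}}

```text
time: 15.15
tool_pos: [0.5322, -0.0762, 0.1746]
tool_rot: [0.0, 0.992, -0.129, -0.0]
contact_force: [0.3, -0.1, -0.3]
gripper_width: 0.355
grasp_force: 59.6
```

{"method": "servo_tool", "body": {"deltas": [[[0,0,0.001,-0.02,0],[0,0,0,-0.03,0],[0,0,0,-0.025,0],[0,0,0,-0.01,0],[0,0,0,0,0],[58,0,0,0,0],[58,0,0,0,0],[58,0,0,0,0]]]}}

```text
time: 15.95
tool_pos: [0.5335, -0.0753, 0.0918]
tool_rot: [0.001, 0.992, -0.128, 0.002]
contact_force: [-0.5, -5.7, 2.1]
gripper_width: 0.578
grasp_force: 0.0
```

{"method": "servo_tool", "body": {"deltas": [[[58,0,0,0.03,0],[58,0,0,0.03,0],[58,0,0,0.03,0],[58,-0.02,-0.025,0,0],[58,-0.02,-0.03,0,0],[58,-0.02,-0.03,0,0],[58,-0.015,-0.03,-0.03,0],[60,-0.01,-0.023,-0.03,0]]]}}

```text
time: 16.75
tool_pos: [0.4479, -0.2141, 0.1217]
tool_rot: [0.001, 0.992, -0.128, 0.003]
contact_force: [0.1, -0.5, -0.3]
gripper_width: 0.6
grasp_force: 0.0
```

{"method": "servo_tool", "body": {"deltas": [[[60,0,0,-0.02,0],[60,0,0,0,0],[60,0,0,0,0],[60,0,0,0,0],[60,0,0,0,0],[60,0,0,0,0],[60,0,0,0,0],[60,0,0,0,0]]]}}

```text
time: 17.55
tool_pos: [0.4474, -0.2121, 0.1]
tool_rot: [0.0, 0.992, -0.128, 0.0]
contact_force: [0.6, 0.1, 0.1]
gripper_width: 0.601
grasp_force: 0.0
```

```bash
python3 - <<'E'
from h import *
s=manip.state(); print(s["tool_pos"].round(4)); look("wrist"); look("top")
E
```

```text
[ 0.4474 -0.2121  0.1   ]
wrist [285. 219.] [33. 32.] [ 0.4475 -0.2153]
top [516. 241.] [30. 35.] [ 0.5001 -0.6193]
top [526. 301.] [30. 32.] [ 0.351  -0.6291]
top [531. 311.] [37. 32.] [ 0.3267 -0.6415]
```

{"method": "servo_tool", "body": {"deltas": [[[60,0,-0.002,-0.02,0],[60,0,0,-0.03,0],[60,0,0,-0.02,0],[60,0,0,-0.014,0],[60,0,0,0,0],[0,0,0,0,0],[0,0,0,0,0],[0,0,0,0,0]]]}}

```text
time: 18.45
tool_pos: [0.4482, -0.2148, 0.0171]
tool_rot: [0.001, 0.992, -0.128, 0.001]
contact_force: [-0.5, -0.1, 2.3]
gripper_width: 0.352
grasp_force: 59.6
```

{"method": "servo_tool", "body": {"deltas": [[[0,0,0,0,0],[0,0,0,0,0],[0,0,0,0,0],[0,0,0,0.02,0],[0,0,0,0.03,0],[0,0,0,0.03,0],[0,0.01,0.01,0.04,0],[0,0.015,0.02,0.04,0]]]}}

```text
time: 19.25
tool_pos: [0.4713, -0.1842, 0.1762]
tool_rot: [-0.0, 0.992, -0.129, -0.001]
contact_force: [0.8, -0.3, -1.3]
gripper_width: 0.35
grasp_force: 59.6
```

{"method": "servo_tool", "body": {"deltas": [[[0,0.02,0.03,0,0],[0,0.02,0.03,0,0],[0,0.015,0.03,0,0],[0,0.005,0.018,0,0],[0,0,0,0,0],[0,0,0,0,0],[0,0,0,0,0],[0,0,0,0,0]]]}}

```text
time: 20.05
tool_pos: [0.5318, -0.077, 0.1756]
tool_rot: [0.0, 0.992, -0.129, -0.0]
contact_force: [-0.8, 0.2, -0.3]
gripper_width: 0.347
grasp_force: 59.6
```

{"method": "servo_tool", "body": {"deltas": [[[0,0,0.001,-0.02,0],[0,0,0,-0.03,0],[0,0,0,-0.025,0],[0,0,0,-0.01,0],[0,0,0,0,0],[52,0,0,0,0],[52,0,0,0,0],[52,0,0,0,0]]]}}

```text
time: 20.85
tool_pos: [0.5334, -0.0755, 0.0926]
tool_rot: [0.0, 0.992, -0.128, 0.002]
contact_force: [-0.6, -0.0, -0.5]
gripper_width: 0.523
grasp_force: 0.0
```

{"method": "servo_tool", "body": {"deltas": [[[52,0,0,0,0],[52,0,0,0.03,0],[52,0,0,0.04,0],[52,0,0,0.04,0],[52,0,0,0.03,0],[52,0.005,0.02,0,0],[52,0.01,0.035,0,0],[52,0.01,0.035,0,0]]]}}

```text
time: 21.65
tool_pos: [0.5577, 0.0156, 0.2319]
tool_rot: [-0.0, 0.992, -0.129, 0.001]
contact_force: [1.4, 0.4, -0.9]
gripper_width: 0.519
grasp_force: 0.0
```

{"method": "servo_tool", "body": {"deltas": [[[52,0.01,0.035,0,0],[52,0.01,0.035,0,0],[52,0.005,0.035,0,0],[52,0.005,0.02,0,0],[52,0,0,0,0],[52,0,0,0,0],[52,0,0,0,0],[52,0,0,0,0]]]}}

```text
time: 22.45
tool_pos: [0.5871, 0.1388, 0.2308]
tool_rot: [0.0, 0.992, -0.129, 0.0]
contact_force: [-0.1, 0.6, 1.1]
gripper_width: 0.519
grasp_force: 0.0
```

```bash
python3 - <<'E'
from h import *
s=manip.state(); print(s["tool_pos"].round(4)); f=grab("wrist"); save(f,"w3"); look("top")
x=f["xyz"]; V=f["pixels"].max(-1); 
m=((V<75)&(abs(x[...,2]-.140)<.012)).astype(np.uint8); n,l,st,c=cv2.connectedComponentsWithStats(m)
for i in range(1,n):
    if st[i,4]>150: p=x[l==i]; print(st[i],p.mean(0).round(4),p.min(0).round(4),p.max(0).round(4))
E
```

```text
[0.5871 0.1388 0.2308]
top [533. 304.] [45. 27.] [ 0.3436 -0.6468]
top [532. 314.] [35. 27.] [ 0.3209 -0.642 ]
[ 222  155   82  112 2661] [0.6014 0.1565 0.1411] [0.5516 0.1145 0.1374] [0.6377 0.1843 0.1439]
```

View pics/w3.png

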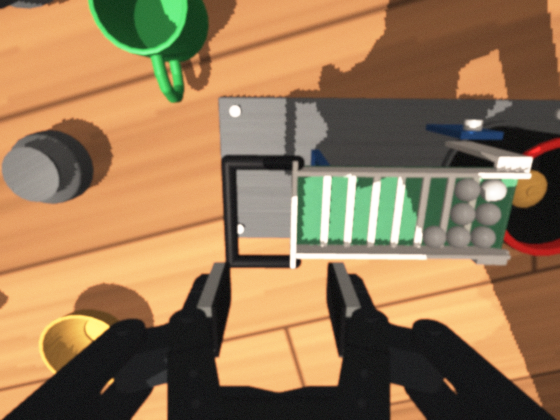

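The wrist view shows the bar along column 231, from row 156 to 268, parallel to the image's vertical, so the yaw is right. All the balls are still in the tray.

```bash
python3 - <<'E'
from h import *
f=grab("wrist"); a=ray(f,231,160,.140); b=ray(f,231,264,.140); print(a,b,(a+b)/2, np.linalg.norm(a-b))
m=(a+b)/2; d=m[:2]-np.array([.532,-.075]); print(np.linalg.norm(d), np.arctan2(-d[0],d[1]))
E
```

```text
[0.63426618 0.15951888 0.14      ] [0.56267263 0.1819411  0.14      ] [0.59846941 0.17072999 0.14      ] 0.07502260968469045
0.25456121062727166 -0.2641756951437819
```

The bar middle is (0.5985,0.171), 254.6 mm from the barrel axis against 255 mm expected. I close to 40 %, go down and grip.

{"method": "servo_tool", "body": {"deltas": [[[42,0.0055,0.016,0,0],[42,0.006,0.016,0,0],[42,0,0,0,0],[42,0,0,-0.01,0],[42,0,0,-0.02,0],[42,0,0,-0.02,0],[42,0,0,-0.02,0],[42,0,0,-0.01,0]]]}}

```text
time: 23.4
tool_pos: [0.5971, 0.1715, 0.1474]
tool_rot: [0.001, 0.992, -0.128, -0.002]
contact_force: [-0.0, -0.7, -1.4]
gripper_width: 0.426
grasp_force: 0.0
```

{"method": "servo_tool", "body": {"deltas": [[[42,0,0,-0.01,0],[42,0,0,-0.008,0],[42,0,0,0,0],[42,0,0,0,0],[42,0,0,0,0],[42,0,0,0,0],[42,0,0,0,0],[42,0,0,0,0]]]}}

```text
time: 24.2
tool_pos: [0.5988, 0.1719, 0.1331]
tool_rot: [-0.0, 0.992, -0.128, 0.0]
contact_force: [-0.1, 0.5, 0.6]
gripper_width: 0.417
grasp_force: 0.0
```

```bash
python3 - <<'E'
from h import *
f=grab("wrist"); save(f,"w4")
E
```

```text
(no output)
```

View pics/w4.png

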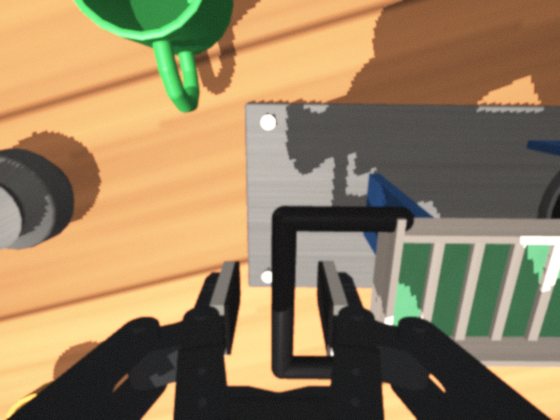

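The bar sits midway between the fingers, at about (284,290). I grip it and begin tipping slowly, about 0.125 rad/s along the bar's arc.

{"method": "servo_tool", "body": {"deltas": [[[0,0,0,0,0],[0,0,0,0,0],[0,0,0,0,0],[0,0,0,0,0],[0,0,0,0,0],[0,0,0,0,0],[0,0,0,0,0],[0,0,0,0,0]]]}}

```text
time: 25.05
tool_pos: [0.5982, 0.1703, 0.1328]
tool_rot: [0.002, 0.992, -0.128, -0.001]
contact_force: [-3.8, -5.2, 2.9]
gripper_width: 0.094
grasp_force: 58.5
```

{"method": "servo_tool", "body": {"deltas": [[[0,-0.0003,-0.001,0.0024,0],[0,-0.0003,-0.001,0.0024,0],[0,-0.0003,-0.001,0.0024,0],[0,-0.0003,-0.001,0.0024,0],[0,-0.0003,-0.001,0.0024,0],[0,-0.0003,-0.001,0.0024,0],[0,-0.0003,-0.001,0.0024,0],[0,-0.0003,-0.001,0.0024,0]]]}}

```text
time: 25.85
tool_pos: [0.5961, 0.1629, 0.1509]
tool_rot: [0.001, 0.992, -0.128, -0.0]
contact_force: [2.3, -6.3, -5.6]
gripper_width: 0.092
grasp_force: 58.2
```

{"method": "servo_tool", "body": {"deltas": [[[0,-0.0003,-0.0013,0.0023,0],[0,-0.0003,-0.0012,0.0023,0],[0,-0.0003,-0.0013,0.0023,0],[0,-0.0003,-0.0012,0.0023,0],[0,-0.0003,-0.0013,0.0023,0],[0,-0.0003,-0.0012,0.0023,0],[0,-0.0003,-0.0013,0.0023,0],[0,-0.0003,-0.0012,0.0023,0]]]}}

```text
time: 26.65
tool_pos: [0.5934, 0.1532, 0.1696]
tool_rot: [0.001, 0.992, -0.128, -0.001]
contact_force: [1.2, -5.7, -5.9]
gripper_width: 0.092
grasp_force: 58.3
```

{"method": "servo_tool", "body": {"deltas": [[[0,-0.0004,-0.0015,0.0022,0],[0,-0.0004,-0.0015,0.0022,0],[0,-0.0004,-0.0015,0.0021,0],[0,-0.0004,-0.0014,0.0021,0],[0,-0.0004,-0.0015,0.0022,0],[0,-0.0004,-0.0015,0.0021,0],[0,-0.0004,-0.0014,0.0021,0],[0,-0.0004,-0.0014,0.0021,0]]]}}

```text
time: 27.45
tool_pos: [0.5904, 0.1417, 0.1872]
tool_rot: [0.001, 0.992, -0.128, -0.0]
contact_force: [1.4, -4.4, -5.3]
gripper_width: 0.091
grasp_force: 58.3
```

{"method": "servo_tool", "body": {"deltas": [[[0,-0.0004,-0.0016,0.002,0],[0,-0.0005,-0.0017,0.002,0],[0,-0.0004,-0.0017,0.002,0],[0,-0.0005,-0.0017,0.002,0],[0,-0.0004,-0.0016,0.002,0],[0,-0.0005,-0.0017,0.002,0],[0,-0.0004,-0.0017,0.002,0],[0,-0.0005,-0.0017,0.002,0]]]}}

```text
time: 28.25
tool_pos: [0.5868, 0.1288, 0.2036]
tool_rot: [-0.0, 0.992, -0.128, -0.0]
contact_force: [-0.7, -3.7, -5.4]
gripper_width: 0.088
grasp_force: 58.3
```

{"method": "servo_tool", "body": {"deltas": [[[0,-0.0005,-0.0018,0.0018,0],[0,-0.0005,-0.0019,0.0018,0],[0,-0.0005,-0.0018,0.0018,0],[0,-0.0005,-0.0019,0.0018,0],[0,-0.0005,-0.0018,0.0018,0],[0,-0.0005,-0.0019,0.0018,0],[0,-0.0005,-0.0018,0.0018,0],[0,-0.0005,-0.0019,0.0018,0]]]}}

```text
time: 29.05
tool_pos: [0.5829, 0.1144, 0.2181]
tool_rot: [-0.001, 0.992, -0.128, -0.0]
contact_force: [-2.0, 1.4, -4.0]
gripper_width: 0.094
grasp_force: 58.5
```

```bash
python3 - <<'E'
from h import *
s=manip.state(); print(s["tool_pos"],s["gripper_width"])
f=grab("top"); cv2.imwrite("pics/c5.png",cv2.resize(f["pixels"][165:285,180:340,::-1],None,fx=5,fy=5,interpolation=cv2.INTER_CUBIC))
E
```

```text
[0.58294126 0.11436208 0.21809079] 0.09391069862370326
```

View pics/c5.png

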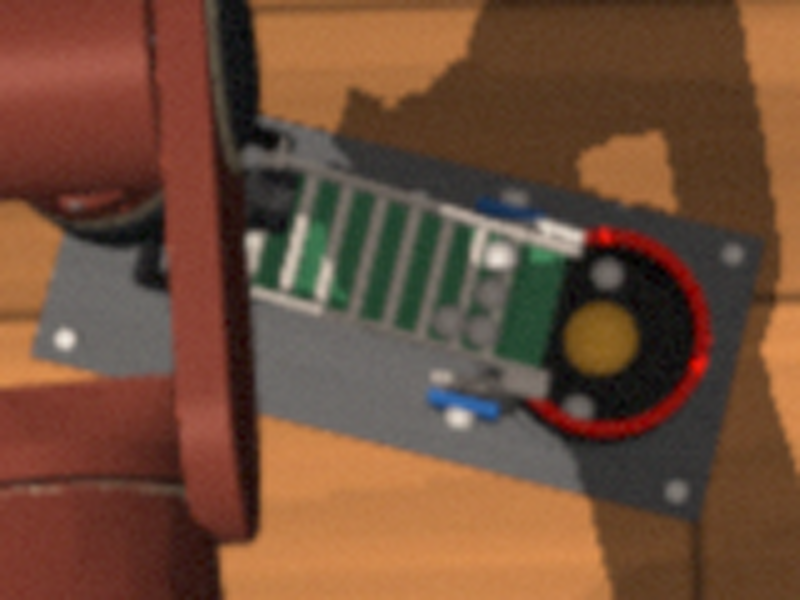

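At about 0.5 rad the front row has left the tray. Two balls are visible in the barrel, and the four rear balls stay in place behind their ridges. I let the tray down along the same arc.

{"method": "servo_tool", "body": {"deltas": [[[0,0.0005,0.0018,-0.0018,0],[0,0.0005,0.0019,-0.0018,0],[0,0.0005,0.0018,-0.0018,0],[0,0.0005,0.0019,-0.0018,0],[0,0.0005,0.0018,-0.0018,0],[0,0.0005,0.0019,-0.0018,0],[0,0.0005,0.0018,-0.0018,0],[0,0.0005,0.0019,-0.0018,0]]]}}

```text
time: 29.9
tool_pos: [0.587, 0.1289, 0.2033]
tool_rot: [0.0, 0.992, -0.128, -0.0]
contact_force: [-4.0, 1.8, -0.0]
gripper_width: 0.093
grasp_force: 58.9
```

{"method": "servo_tool", "body": {"deltas": [[[0,0.0005,0.0017,-0.002,0],[0,0.0004,0.0017,-0.002,0],[0,0.0005,0.0016,-0.002,0],[0,0.0004,0.0017,-0.002,0],[0,0.0005,0.0017,-0.002,0],[0,0.0004,0.0017,-0.002,0],[0,0.0005,0.0016,-0.002,0],[0,0.0004,0.0017,-0.002,0]]]}}

```text
time: 30.7
tool_pos: [0.5905, 0.1418, 0.1874]
tool_rot: [0.001, 0.992, -0.128, -0.0]
contact_force: [-4.9, 1.2, 0.6]
gripper_width: 0.086
grasp_force: 59.0
```

{"method": "servo_tool", "body": {"deltas": [[[0,0.0004,0.0014,-0.0021,0],[0,0.0004,0.0014,-0.0021,0],[0,0.0004,0.0015,-0.0021,0],[0,0.0004,0.0015,-0.0022,0],[0,0.0004,0.0014,-0.0021,0],[0,0.0004,0.0015,-0.0021,0],[0,0.0004,0.0015,-0.0022,0],[0,0.0004,0.0015,-0.0022,0]]]}}

```text
time: 31.5
tool_pos: [0.5938, 0.1536, 0.1701]
tool_rot: [0.001, 0.992, -0.128, -0.0]
contact_force: [-5.3, 0.4, -0.4]
gripper_width: 0.091
grasp_force: 58.5
```

{"method": "servo_tool", "body": {"deltas": [[[0,0.0003,0.0012,-0.0023,0],[0,0.0003,0.0013,-0.0023,0],[0,0.0003,0.0012,-0.0023,0],[0,0.0003,0.0013,-0.0023,0],[0,0.0003,0.0012,-0.0023,0],[0,0.0003,0.0013,-0.0023,0],[0,0.0003,0.0012,-0.0023,0],[0,0.0003,0.0013,-0.0023,0]]]}}

```text
time: 32.3
tool_pos: [0.5964, 0.1637, 0.1516]
tool_rot: [0.0, 0.992, -0.128, 0.0]
contact_force: [-2.7, -1.1, -1.3]
gripper_width: 0.085
grasp_force: 58.4
```

{"method": "servo_tool", "body": {"deltas": [[[0,0.0003,0.001,-0.0024,0],[0,0.0003,0.001,-0.0024,0],[0,0.0003,0.001,-0.0024,0],[0,0.0003,0.001,-0.0024,0],[0,0.0003,0.001,-0.0024,0],[0,0.0003,0.001,-0.0024,0],[0,0.0003,0.001,-0.0024,0],[0,0.0003,0.001,-0.0024,0]]]}}

```text
time: 33.1
tool_pos: [0.5984, 0.1704, 0.1359]
tool_rot: [0.002, 0.992, -0.128, -0.001]
contact_force: [-18.3, -13.2, 23.3]
gripper_width: 0.09
grasp_force: 61.3
```

The tray is back on its level stop. I open and rise.

{"method": "servo_tool", "body": {"deltas": [[[0,0,0,0.002,0],[0,0,0,0.001,0],[42,0,0,0,0],[42,0,0,0,0],[42,0,0,0,0],[42,0,0,0,0],[42,0,0,0,0],[42,0,0,0,0]]]}}

```text
time: 33.9
tool_pos: [0.5988, 0.1721, 0.1358]
tool_rot: [-0.0, 0.992, -0.128, 0.0]
contact_force: [-0.1, 0.2, 0.4]
gripper_width: 0.415
grasp_force: 0.0
```

{"method": "servo_tool", "body": {"deltas": [[[42,0,0,0.02,0],[42,0,0,0.03,0],[42,0,0,0.04,0],[42,0,0,0.03,0],[42,-0.01,-0.035,0,0],[42,-0.01,-0.035,0,0],[42,-0.01,-0.035,0,0],[42,-0.01,-0.035,0,0]]]}}

```text
time: 34.7
tool_pos: [0.5582, 0.0308, 0.2559]
tool_rot: [-0.0, 0.992, -0.128, 0.0]
contact_force: [0.6, 0.0, -0.2]
gripper_width: 0.42
grasp_force: 0.0
```

{"method": "servo_tool", "body": {"deltas": [[[60,-0.01,-0.04,0,0],[60,-0.01,-0.04,0,0],[60,-0.01,-0.04,0,0],[60,-0.01,-0.04,0,0],[60,-0.01,-0.04,0,0],[60,-0.01,-0.04,0,0],[60,0,0,0,0],[60,0,0,0,0]]]}}

```text
time: 35.5
tool_pos: [0.4985, -0.2086, 0.2557]
tool_rot: [-0.0, 0.992, -0.129, 0.0]
contact_force: [0.1, 0.1, 0.9]
gripper_width: 0.599
grasp_force: 0.0
```

```bash
python3 - <<'E'
from h import *
s=manip.state(); print(s["tool_pos"])
f=look("wrist"); save(f,"w6"); t=grab("top"); 
cv2.imwrite("pics/c6.png",np.vstack([cv2.resize(f["pixels"][:,:,::-1],(400,300)),cv2.resize(t["pixels"][165:285,180:340,::-1],(400,300),interpolation=cv2.INTER_CUBIC)]))
x=f["xyz"]; hsv=cv2.cvtColor(f["pixels"],cv2.COLOR_RGB2HSV); m=((hsv[...,1]<90)&(hsv[...,2]>50)&(x[...,2]>.008)&(x[...,2]<.03)).astype(np.uint8); n,l,st,c=cv2.connectedComponentsWithStats(m)
for i in range(1,n):
    if st[i,4]>300: p=x[l==i]; print(st[i],c[i],p.mean(0).round(4),p.min(0).round(4),p.max(0).round(4))
k=(abs(x[...,2]-.038)<.006); print("knob",k.sum(),x[k].mean(0),x[k].min(0),x[k].max(0))
E
```

```text
[ 0.49846684 -0.20862495  0.25566521]
[417  10  47  34 837] [439.63679809  26.65113501] [ 0.5956 -0.3956  0.0107] [ 0.5779 -0.4171  0.0081] [ 0.6136 -0.3746  0.013 ]
[  0 101  47  52 751] [ 18.72569907 126.2849534 ] [0.6154 0.0494 0.0086] [0.5931 0.0209 0.008 ] [0.641  0.0807 0.0107]
[  74  102  148  132 3050] [170.10032787 152.94131148] [ 0.5452 -0.0983  0.0105] [ 0.4433 -0.1509  0.008 ] [ 0.6221 -0.0116  0.0294]
[186 103  31  34 318] [202.83333333 116.09433962] [ 0.5748 -0.1447  0.0095] [ 0.5517 -0.1598  0.008 ] [ 0.5899 -0.1279  0.0151]
[ 356  122   91   89 5675] [400.41180617 165.03118943] [ 0.4698 -0.3374  0.014 ] [ 0.418  -0.3871  0.0105] [ 0.5167 -0.2885  0.0295]
[ 28 150  44  75 900] [ 50.4        186.87666667] [0.5452 0.0478 0.0086] [0.5024 0.0143 0.008 ] [0.5806 0.0745 0.0103]
knob 1689 [ 0.51538238 -0.14872874  0.0379199 ] [ 0.45488319 -0.3505152   0.03201855] [ 0.59742587 -0.02666041  0.04399682]
```

View pics/c6.png

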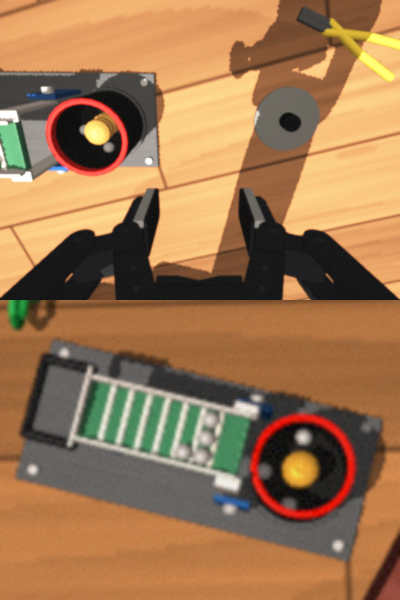

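All three front balls and the bosses are in the barrel, and the four rear balls remain in the level tray. The lid is at (0.469,-0.337). I go above it for a closer look, and check how high the contents stand.

{"method": "servo_tool", "body": {"deltas": [[[60,-0.007,-0.032,-0.02,0],[60,-0.007,-0.032,-0.03,0],[60,-0.007,-0.032,-0.03,0],[60,-0.008,-0.033,-0.03,0],[60,0,0,-0.02,0],[60,0,0,0,0],[60,0,0,0,0],[60,0,0,0,0]]]}}

```text
time: 36.4
tool_pos: [0.4711, -0.3368, 0.1277]
tool_rot: [0.001, 0.992, -0.127, 0.001]
contact_force: [-0.6, 0.6, -0.2]
gripper_width: 0.601
grasp_force: 0.0
```

```bash
python3 - <<'E'
from h import *
s=manip.state(); print(s["tool_pos"]); f=grab("wrist"); x=f["xyz"]; V=f["pixels"].max(-1)
m=((V<70)&(x[...,2]>.034)&(x[...,2]<.045)).astype(np.uint8); n,l,st,c=cv2.connectedComponentsWithStats(m)
for i in range(1,n):
    if st[i,4]>100: p=x[l==i]; print(st[i],c[i],p.mean(0).round(4),((p.min(0)+p.max(0))/2).round(4),np.ptp(p,0).round(4),ray(f,*c[i],.038))
t=grab("top"); x=t["xyz"]; d=np.hypot(x[...,0]-.532,x[...,1]+.075); q=x[d<.038][:,2]; print("in barrel z max",q.max(), np.percentile(q,95)); r=look("top")
E
```

```text
[ 0.47112632 -0.33675658  0.12770543]
[267 205  35  35 827] [285.65659008 221.33736397] [ 0.4687 -0.3399  0.0378] [ 0.4682 -0.3396  0.0371] [0.0243 0.0226 0.006 ] [ 0.46883819 -0.33995067  0.038     ]
in barrel z max 0.07660806585862079 0.07216262235820142
top [515. 242.] [28. 25.] [ 0.4985 -0.6159]
top [533. 322.] [35. 30.] [ 0.2998 -0.6442]
```

{"method": "servo_tool", "body": {"deltas": [[[60,-0.002,-0.002,-0.02,0],[60,0,0,-0.03,0],[60,0,0,-0.026,0],[60,0,0,-0.015,0],[60,0,0,-0.005,0],[60,0,0,0,0],[60,0,0,0,0],[60,0,0,0,0]]]}}

```text
time: 37.35
tool_pos: [0.4686, -0.34, 0.0314]
tool_rot: [0.001, 0.992, -0.128, 0.001]
contact_force: [-0.4, -0.3, 0.2]
gripper_width: 0.6
grasp_force: 0.0
```

{"method": "servo_tool", "body": {"deltas": [[[0,0,0,0,0],[0,0,0,0,0],[0,0,0,0,0],[0,0,0,0,0],[0,0,0,0,0],[0,0,0,0,0],[0,0,0,0,0],[0,0,0,0,0]]]}}

```text
time: 38.15
tool_pos: [0.4683, -0.3397, 0.0309]
tool_rot: [0.001, 0.992, -0.128, 0.001]
contact_force: [-0.8, 1.1, 4.7]
gripper_width: 0.279
grasp_force: 59.2
```

{"method": "servo_tool", "body": {"deltas": [[[0,0,0,0.01,0],[0,0,0,0.02,0],[0,0,0,0.03,0],[0,0,0,0.03,0],[0,0,0,0.03,0],[0,0,0,0.03,0],[0,0,0,0.02,0],[0,0,0,0,0]]]}}

```text
time: 38.95
tool_pos: [0.469, -0.3403, 0.2037]
tool_rot: [0.002, 0.992, -0.128, 0.003]
contact_force: [0.5, 0.0, -0.1]
gripper_width: 0.28
grasp_force: 59.0
```

```bash
python3 - <<'E'
from h import *
s=manip.state(); print(s["tool_pos"].round(4),s["gripper_width"]); f=grab("wrist"); save(f,"w7")
E
```

```text
[ 0.469  -0.3403  0.2037] 0.2800649996855056
```

View pics/w7.png

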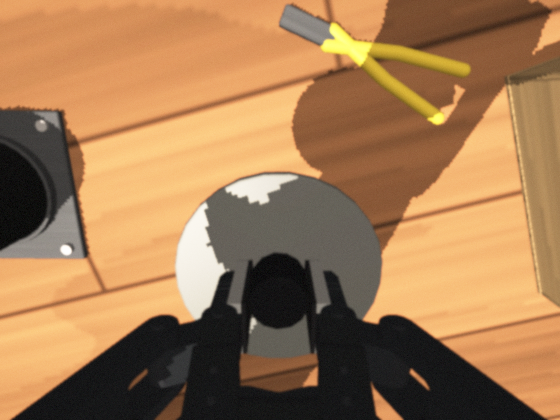

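The lid is held upright by its knob at (278,290), with the disc centred at column 278. I work out its centre relative to the tool and carry it to the barrel.

{"method": "servo_tool", "body": {"deltas": [[[0,0.004,0.02,0,0],[0,0.01,0.04,0,0],[0,0.01,0.04,0,0],[0,0.01,0.04,0,0],[0,0.01,0.04,0,0],[0,0.01,0.04,0,0],[0,0.008,0.035,0,0],[0,0.001,0.01,0,0]]]}}

```text
time: 39.8
tool_pos: [0.5297, -0.0708, 0.197]
tool_rot: [-0.001, 0.992, -0.126, -0.002]
contact_force: [0.1, -0.8, -2.1]
gripper_width: 0.281
grasp_force: 59.2
```

{"method": "servo_tool", "body": {"deltas": [[[0,0,0,0,0],[0,0,0,0,0],[0,0,0,0,0],[0,0,0,0,0],[0,0,0,0,0],[0,0,0,0,0],[0,0,0,0,0],[0,0,0,0,0]]]}}

```text
time: 40.6
tool_pos: [0.5307, -0.0742, 0.1998]
tool_rot: [0.0, 0.992, -0.128, 0.0]
contact_force: [-0.2, -0.0, -0.3]
gripper_width: 0.277
grasp_force: 59.2
```

```bash
python3 - <<'E'
from h import *
s=manip.state(); print(s["tool_pos"].round(4),s["gripper_width"])
f=grab("wrist"); x=f["xyz"]; z=s["tool_pos"][2]-.017
m=(abs(x[...,2]-z)<.006)&(f["pixels"].max(-1)>60)
n,l,st,c=cv2.connectedComponentsWithStats(m.astype(np.uint8)); i=1+np.argmax(st[1:,4]); mm=(l==i).astype(np.uint8)
ct=max(cv2.findContours(mm,0,1)[0],key=len)[:,0]; p=np.array([ray(f,*q,z)[:2] for q in ct]); 
best=None; rng=np.random.default_rng(0)
for _ in range(3000):
    a=p[rng.choice(len(p),3,False)]; M=np.c_[2*a,np.ones(3)]
    if abs(np.linalg.det(M))<1e-6: continue
    q=np.linalg.solve(M,(a**2).sum(1)); r=np.sqrt(max(q[2]+q[:2]@q[:2],0)); k=(abs(np.hypot(*(p-q[:2]).T)-.05)<.001).sum() if abs(r-.05)<.003 else 0
    if best is None or k>best[0]: best=(k,q[:2],r)
print("lid",best,len(p),"offset",best[1]-s["tool_pos"][:2])
for n in("wrist","top"):
    g=f if n=="wrist" else grab(n); hsv=cv2.cvtColor(g["pixels"],cv2.COLOR_RGB2HSV); H,S,V=[hsv[...,i].astype(int) for i in range(3)]
    m=(((H<6)|(H>174))&(S>150)&(V>80)&(abs(g["xyz"][...,2]-.097)<.01)&(np.hypot(g["xyz"][...,0]-.532,g["xyz"][...,1]+.075)<.06)); print(n,m.sum())
E
```

```text
[ 0.5307 -0.0742  0.1998] 0.2770684972835243
lid (np.int64(351), array([ 0.53048793, -0.07272158]), np.float64(0.04943740989669761)) 630 offset [-0.0001862   0.00151874]
wrist 1601
top 7
```

{"method": "servo_tool", "body": {"deltas": [[[0,0.0015,-0.001,0,0],[0,0,0,-0.02,0],[0,0,0,-0.02,0],[0,0,0,-0.015,0],[0,0,0,-0.01,0],[0,0,0,-0.005,0],[0,0,0,-0.004,0],[0,0,0,0,0]]]}}

```text
time: 41.5
tool_pos: [0.5323, -0.0751, 0.1257]
tool_rot: [-0.0, 0.992, -0.128, 0.0]
contact_force: [0.3, -0.6, -1.7]
gripper_width: 0.282
grasp_force: 59.2
```

{"method": "servo_tool", "body": {"deltas": [[[0,0,0,-0.002,0],[0,0,0,-0.001,0],[0,0,0,-0.001,0],[0,0,0,-0.001,0],[0,0,0,0,0],[0,0,0,0,0],[0,0,0,0,0],[0,0,0,0,0]]]}}

```text
time: 42.3
tool_pos: [0.5325, -0.0752, 0.1217]
tool_rot: [0.0, 0.992, -0.128, 0.0]
contact_force: [-3.5, 0.8, 5.2]
gripper_width: 0.283
grasp_force: 59.6
```

Contact comes at 0.1217, as predicted for the lid resting on the seal. I press on.

{"method": "servo_tool", "body": {"deltas": [[[0,0,0,-0.001,0],[0,0,0,-0.001,0],[0,0,0,-0.001,0],[0,0,0,-0.001,0],[0,0,0,0,0],[0,0,0,0,0],[0,0,0,0,0],[0,0,0,0,0]]]}}

```text
time: 43.1
tool_pos: [0.5325, -0.0752, 0.1178]
tool_rot: [0.0, 0.992, -0.128, 0.0]
contact_force: [-3.3, 0.2, 6.6]
gripper_width: 0.282
grasp_force: 60.1
```

{"method": "servo_tool", "body": {"deltas": [[[0,0,0,-0.001,0],[0,0,0,-0.001,0],[0,0,0,0,0],[0,0,0,0,0],[0,0,0,0,0],[0,0,0,0,0],[0,0,0,0,0],[0,0,0,0,0]]]}}

```text
time: 43.9
tool_pos: [0.5325, -0.0752, 0.1178]
tool_rot: [0.0, 0.992, -0.128, -0.0]
contact_force: [-8.7, 2.1, 15.8]
gripper_width: 0.28
grasp_force: 60.9
```

It has come to a hard stop at 0.1178 with 16 N. I release, rise and verify.

{"method": "servo_tool", "body": {"deltas": [[[0,0,0,-0.001,0],[0,0,0,0,0],[0,0,0,0.001,0],[0,0,0,0.002,0],[50,0,0,0,0],[50,0,0,0,0],[50,0,0,0,0],[50,0,0,0,0]]]}}

```text
time: 44.7
tool_pos: [0.532, -0.0751, 0.1162]
tool_rot: [-0.0, 0.992, -0.128, -0.0]
contact_force: [-0.4, -0.5, -0.3]
gripper_width: 0.499
grasp_force: 0.0
```

{"method": "servo_tool", "body": {"deltas": [[[50,0,0,0.02,0],[50,0,0,0.03,0],[50,0,0,0.03,0],[50,0,0,0.03,0],[50,-0.02,-0.03,0,0],[50,-0.03,-0.04,0,0],[50,-0.03,-0.04,0,0],[50,-0.02,-0.04,0,0]]]}}

```text
time: 45.5
tool_pos: [0.4306, -0.2261, 0.2266]
tool_rot: [0.0, 0.992, -0.128, 0.0]
contact_force: [0.2, 0.2, -1.0]
gripper_width: 0.498
grasp_force: 0.0
```

{"method": "servo_tool", "body": {"deltas": [[[50,0,-0.04,0,0],[50,0,-0.04,0,0],[50,0,-0.04,0,0],[50,0,-0.03,0,0],[50,0,0,0,0],[50,0,0,0,0],[50,0,0,0,0],[50,0,0,0,0]]]}}

```text
time: 46.3
tool_pos: [0.4324, -0.374, 0.2267]
tool_rot: [-0.0, 0.992, -0.127, 0.0]
contact_force: [-0.2, -0.8, 0.3]
gripper_width: 0.504
grasp_force: 0.0
```

```bash
python3 - <<'E'
from h import *
print(manip.state()["tool_pos"]); t=look("top"); s=grab("scene")
for n,g in(("t",t),("s",s)):
    x=g["xyz"]; r=np.hypot(x[...,0]-.532,x[...,1]+.075); m=(r>.02)&(r<.046)&(abs(x[...,2]-.1)<.02); p=x[m]; q=np.linalg.lstsq(np.c_[p[:,:2]-[.532,-.075],np.ones(len(p))],p[:,2],rcond=None)[0]; print(n,m.sum(),"plane",q.round(4),"ref rim: plate z",np.median(x[(r>.065)&(r<.08)&(x[...,2]<.02)][:,2]))
a=cv2.resize(t["pixels"][150:300,170:440,::-1],(720,400),interpolation=cv2.INTER_CUBIC); cv2.imwrite("pics/c8.png",a)
b=cv2.resize(s["pixels"][170:260,100:380,::-1],(800,257),interpolation=cv2.INTER_CUBIC); cv2.imwrite("pics/c9.png",b)
E
```

```text
[ 0.43236886 -0.37404316  0.22667798]
t 962 plane [-0.0024 -0.0021  0.1015] ref rim: plate z 0.007661566553228694
s 344 plane [-0.0087  0.0033  0.1033] ref rim: plate z -0.7401208683822788
```

View pics/c8.png

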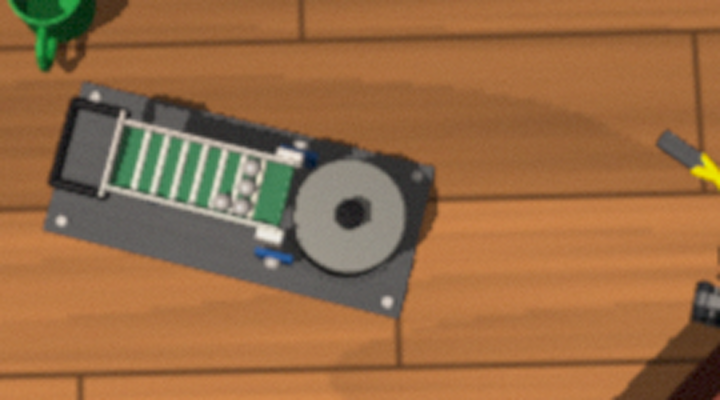

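View pics/c9.png

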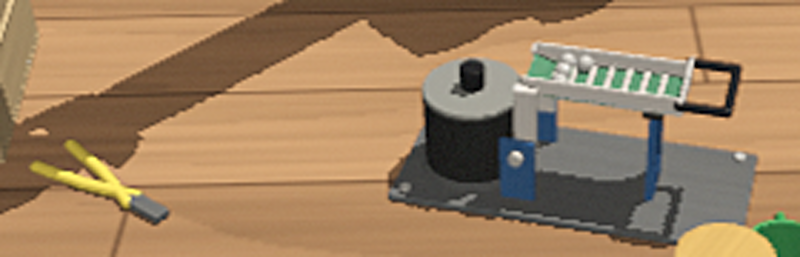

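Both views show the lid flat and fully home: its top is at 101.5 mm against 101 expected, level, with no red showing. The tray is level with its four rear balls, and no bosses are left on the bench.

```bash
python3 -c "
from plant import manip; print(manip.job_done())"
```

```text
the job is handed in; nothing more can be done
None
```

I handed the job in at about 46 s: all four bosses and the three front-row balls are in the barrel, the four rear balls are still in the level tray, and the lid is pressed fully home. The bowl, jug, pot and pliers were never touched.

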